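# Change the seasoning rack over, keeping the row's order

### The job

Move the four seasonings (white salt pot, black pepper pot, two spice jars) from the old wire rack into the wooden rack, keeping their order, so that the cook still finds each one by counting along from the hob, which is at the right. Work outwards from the hob so that the order is not lost: take the one at the right-hand end of the wire rack first and put it into the right-hand well of the wooden rack, then the next into the well beside it, and so on until all four stand upright, fully down in their wells and let go. Set each one down rather than dropping it, and do not knock anything over or shift the lemon, garlic, timer and pepper mill.

Things in the scene. Friction and masses are not known exactly. Their poses are not given: they have to be found in the camera images.
- salt_pot: Salt pot: white ceramic shaker with small holes in its top, 42 mm across, waisted in its upper half, 77 mm tall, 0.14 kg; origin at the centre of its underside, z up. Grip it 54 to 60 mm above its underside (TCP), which clears the taller jars beside it.
- pepper_pot: Pepper pot: black ceramic shaker, 42 mm across, waisted in its upper half, 77 mm tall, 0.14 kg; origin at the centre of its underside, z up. Grip it 54 to 60 mm above its underside (TCP), which clears the taller jars beside it.
- spice_jar_1: Spice jar with brown contents and a light tan disc in the top of its dark cap, 41 mm across, straight, 105 mm tall with its dark 40 mm cap (cap and jar are one rigid piece), 0.11 kg; origin at the centre of its underside, z up. Grip it 65 to 80 mm above its underside (TCP).
- spice_jar_2: Spice jar with a white and dark blue label and a wholly dark cap, 41 mm across, straight, 105 mm tall with its dark 40 mm cap (cap and jar are one rigid piece), 0.11 kg; origin at the centre of its underside, z up. Grip it 65 to 80 mm above its underside (TCP).
- wire_rack: Old rack, full at the start in any order: chrome wire caddy 68 x 277 mm, rails 28 mm high, end loops 49 mm high. Origin: centre of its underside, on the worktop. x across, away from the robot; y along the row, to the left (hob at -y); turned at most 0.25 rad. Fixed. Places at y = -0.102, -0.034, 0.034, 0.102 m, x = 0, each 58 x 63 mm clear, floor at z = 6 mm; a thing may stand 4 mm off centre.
- wooden_rack: New rack, empty: pale oak block 78 x 282 mm, 28 mm high, four round wells. Origin: centre of its underside, on the worktop. x across, away from the robot; y along the row, to the left (hob at -y); turned at most 0.25 rad. Fixed. Places at y = -0.102, -0.034, 0.034, 0.102 m, x = 0, each well 57 mm across, chamfered 3 mm, 22 mm deep (floor at z = 6 mm).
- lemon: Bystander: yellow lemon, 71 x 53 mm, 51 mm high, lying in front of the wooden rack (on the robot's side). Origin at the centre of its underside.
- garlic: Bystander: pale bulb of garlic, 60 mm across and 59 mm high, in front of the wire rack. Origin at the centre of its underside.
- timer: Bystander: white and red kitchen timer, 63 mm across, 58 mm high, on the worktop behind the racks. Origin at the centre of its underside.
- mill: Bystander: wooden pepper mill, 58 mm across, 170 mm tall, at the back of the worktop beside the hob. Origin at the centre of its underside.
Things that resemble listed ones, but are neither listed nor needed, are in the scene too. Leave any orange or pink look-alike of the spice_jar_1 alone. Leave any pink look-alike of the spice_jar_2 alone.

How it is judged:
By the outcome, as a careful person would: the job done as asked, in the order asked, and still so for the second after the job is handed in, with the robot touching nothing.
It also fails if it takes over 96 s, if anything falls off the work surface, if the arm or the gripper's body presses on something with over 40 N, if the wrist force passes 120 N, or if a joint passes its speed limit or range.

### The arm

A 7-joint arm with a two-finger parallel gripper is mounted at the origin on a cart in front of the work surface, level with it; the furniture and walls round the work are solid. World frame = base frame: x ahead of the robot, y to its left, z up, the work surface at z = 0. Lengths are in m, angles in rad, forces in N, time in s.
With the tool pointing down it reaches from about 0.4 to 0.85 m from the base axis. Payload 4.5 kg.
Tool frame: the origin (TCP) lies between the finger pads, 19 mm behind the fingertips; this is the grasp point; z points along the fingers, y is the line along which they close (so a half turn about z gives the same grasp; the last joint's range is limited). The gripper opens to 88 mm and grips with 3 to 60 N. Pads are 18 mm wide; open, the fingers measure 123 mm over their backs; the gripper's body (75 mm by 187 mm) begins 45 mm behind the grasp point.
Start: joints at [1.221, 0.689, -0.195, 1.565, 0.157, 0.902, -0.215], TCP at [0.234, -0.58, 0.257] pointing down, gripper open.
Joint ranges: [-3.01, 3.01], [-0.46, 2.08], [-1.47, 1.51], [0.13, 2.56], [-1, 4.14], [0.04, 2.09], [-2.66, 2.66]. Speed limits (rad/s): [2.57, 2.57, 3.14, 3.14, 3.14, 3.14, 3.14].

### API

Orientations are given as a unit quaternion [x, y, z, w].
In Python, from plant import r, optics, workorder gives the robot as it stands.
- The arm moves only by the shell command python3 -m creep 'ROWS' [FORCE]. ROWS is JSON, a list of rows, each an object of numbers: "grip": the gripper command: -1 is shut, 1 is fully open, values between are in proportion; "tx", "ty", "tz": the shift along the tool's x, y, z in cm; "spin": the turn about the tool's z in degrees. In form: [{"grip": .., "tx": .., "ty": .., "tz": .., "spin": ..}, ...]. A call has 1 to 8 rows; each row shifts and turns the commanded pose from where the row before left it, along the tool's axes as they then stand; what a row does not reach is not made up. A row lasts 1/12 s, in which the tool goes at most 41.7 mm and 7.16 degrees, less where a joint would pass 70% of its speed; a pose out of reach is approached as far as the arm can. A call with a gripper value outside its range is refused whole. The fingers move at their own pace and stop on an object; FORCE is the grip in N (left out, the last holds). Time passes only in rows, so rows that do not move let the fingers close. It gives the time, the measured TCP pose, the force, the opening and the grip force at its end, in the units of the state.
- r.get_state(): the state, without advancing time (a new reading comes with each control period).
- optics.snapshot(name): name is "side" or "top"; returns (picture, depth): 480x640x3 uint8, red, green, blue; 480x640 float32, m along the optical axis (not along the pixel's ray), 0 where there is no reading.
- optics.get_calibration(name): a dict with "fx", "fy", "cx", "cy" (pixels), "D" ([k1, k2, p1, p2, k3] as OpenCV has them; the pictures are not rectified), "extrinsics" (4x4, takes a point from world to camera coordinates). Camera axes: x right, y down, z forward; pixel columns grow to the right and rows downward; lengths in m; the calibration is good to about 2 mm. A picture is of the moment at which its call begins. get_calibration takes no time and is no camera call.
- workorder.finish_job(): hands the job in; it is judged then, once.
The state is a dict: "clock": time; "q": joint angles; "qd": joint speeds; "joint_torque": joint torques, N m; "tool_pos": TCP position; "eef_rot": TCP orientation; "contact_force": force on the tool from outside, world axes, zero at the start; "moment": the same for the moment, N m; "opening": opening from 0.0 (shut) to 1.0 (fully open); "finger_force": force on a finger pad.
Only numpy, scipy, OpenCV 4.12 (cv2) and the standard library are available. Lean on these libraries where they do the work, as an engineer would, in place of code of your own. Each camera call takes 0.05 s, during which the arm holds its last target. There are 200 camera calls.

## Working session

There is one attempt and no reset: what is moved stays moved. The work goes in short steps, Python scripts to look and compute and a shell command to move; the robot and the scene stay as the last step left them, time stands still between calls to the robot, and variables do not carry over. Pictures are saved under pics/ and viewed, at most 14 in all, crops included, and the job is handed in when it is done.

```bash
ls; mkdir -p pics
python3 - <<'E'
from plant import r,optics
import cv2,numpy as np
s=r.get_state();print(s)
for n in("top","side"):
    p,d=optics.snapshot(n);cv2.imwrite(f"pics/{n}0.png",p[:,:,::-1]);np.save(f"pics/{n}0.npy",d)
    c=optics.get_calibration(n);print(n,c)
E
```

```text
pics
{'clock': 0.0, 'q': array([ 1.22080739,  0.68998233, -0.19454215,  1.56631333,  0.15730996,
        0.90245359, -0.21509705]), 'qd': array([-9.65281607e-05,  4.34169803e-05,  5.45590452e-04,  1.62440002e-03,
        2.16986454e-04,  2.40810583e-04,  8.00320132e-04]), 'joint_torque': array([-1.01569152e-03, -5.27557218e+01, -1.26676016e+00, -1.53427130e+01,
       -5.24713250e-02,  6.58825447e-03,  1.83241118e-04]), 'tool_pos': array([ 0.23378058, -0.57901546,  0.2566199 ]), 'eef_rot': array([ 9.81633671e-01,  1.90773579e-01, -2.22012311e-04, -8.52898793e-04]), 'contact_force': array([ 0.15297238, -0.81286528,  0.26099171]), 'moment': array([-0.03089636,  0.04692968,  0.00055743]), 'finger_force': 0.0, 'opening': 0.9988575521935812}
top {'fx': 509.07317402755353, 'fy': 509.07317402755353, 'cx': 321.9807342297098, 'cy': 239.93212894898863, 'D': array([-0.04559765,  0.        ,  0.        ,  0.        ,  0.        ]), 'extrinsics': array([[-0.01457603, -0.99960805, -0.02390177,  0.06250562],
       [-0.99798286,  0.01602117, -0.06142904,  0.55420646],
       [ 0.0617879 ,  0.02295817, -0.99782522,  1.07768498],
       [ 0.        ,  0.        ,  0.        ,  1.        ]])}
side {'fx': 462.7418009415849, 'fy': 462.7418009415849, 'cx': 320.28786300077974, 'cy': 241.20675373077367, 'D': array([-0.03899679,  0.        ,  0.        ,  0.        ,  0.        ]), 'extrinsics': array([[ 0.08677261, -0.99619111, -0.00858965,  0.00322659],
       [-0.80345549, -0.06488153, -0.59181895,  0.4604983 ],
       [ 0.58900747,  0.05825508, -0.80602515,  0.60133367],
       [ 0.        ,  0.        ,  0.        ,  1.        ]])}
```

View pics/top0.png

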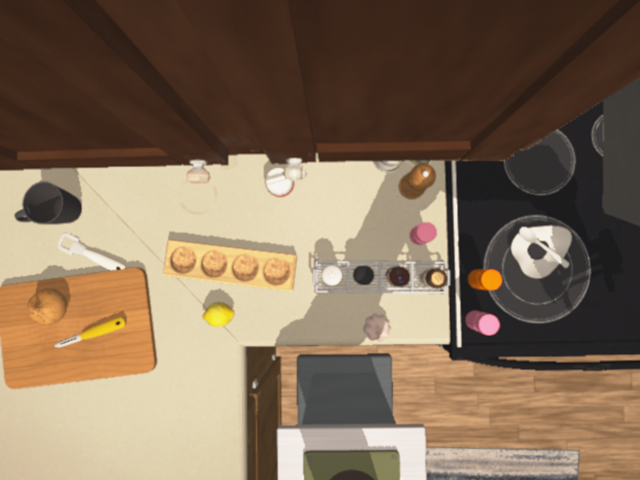

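View pics/side0.png

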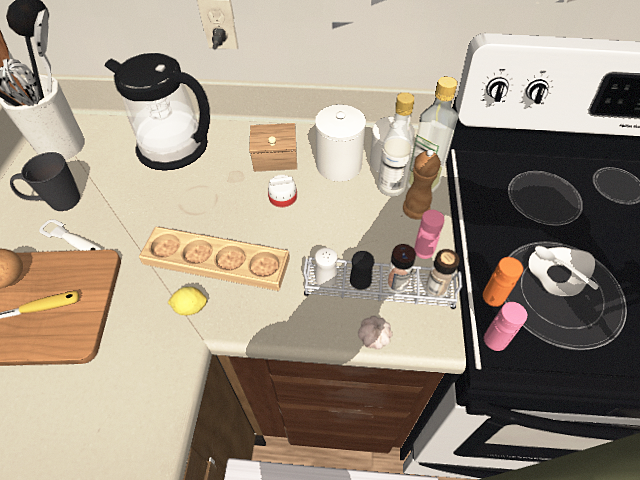

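Top view: the wire rack holds, from left to right, the white pot (331,275), black pot (363,275), dark-capped jar (399,276) and tan-disc jar (436,278). The wooden rack's wells run from (182,260) to (277,271). The look-alikes are pink (424,233), orange (486,279) and pink (484,323), all outside the rack.

```bash
cat > h.py <<'E'
import numpy as np,cv2
from plant import r,optics
def cal(n):
    c=optics.get_calibration(n);K=np.array([[c['fx'],0,c['cx']],[0,c['fy'],c['cy']],[0,0,1]]);return K,np.array(c['D']),np.array(c['extrinsics'])
def atz(n,uv,z):
    "world point of pixel on plane z"
    K,D,T=cal(n);p=cv2.undistortPoints(np.array([[uv]],float),K,D)[0,0];R=T[:3,:3]
    o=-R.T@T[:3,3];v=R.T@np.array([p[0],p[1],1]);return o+v*(z-o[2])/v[2]
def cloud(n,d):
    K,D,T=cal(n);v,u=np.mgrid[0:480,0:640];p=cv2.undistortPoints(np.stack([u,v],-1).reshape(-1,1,2).astype(float),K,D).reshape(480,640,2)
    P=np.dstack([p,np.ones((480,640))])*d[...,None];return (P-T[:3,3])@T[:3,:3]
def proj(n,P):
    K,D,T=cal(n);return cv2.projectPoints(np.array(P,float).reshape(-1,1,3),cv2.Rodrigues(T[:3,:3])[0],T[:3,3],K,D)[0][:,0]
E
python3 - <<'E'
from h import *
im=cv2.imread('pics/top0.png');s=cv2.imread('pics/side0.png')
a=cv2.resize(im[225:305,150:310],(800,400),interpolation=cv2.INTER_CUBIC)
b=cv2.resize(im[235:305,305:465],(800,350),interpolation=cv2.INTER_CUBIC)
cv2.imwrite('pics/c1.png',cv2.resize(im[230:310,300:460],(800,400),interpolation=cv2.INTER_CUBIC))
cv2.imwrite('pics/c2.png',a)
cv2.imwrite('pics/c3.png',cv2.resize(s[205:325,290:480],(792,500),interpolation=cv2.INTER_CUBIC))
C=cloud('top',np.load('pics/top0.npy'))
for n,u,v in[('salt',331,275),('pep',363,275),('j',399,276),('tan',436,278),('w',182,260),('w',277,271),('lemon',219,315),('garlic',376,327),('mill',423,175),('pink',424,233),('orange',486,279)]:print(n,C[v,u].round(3))
# wooden block top
m=(abs(C[...,2]-.028)<.006)&(C[...,1]>0.05)&(C[...,1]<.45)&(C[...,0]>.4)&(C[...,0]<.65)
m[:, :160]=0;m[:,300:]=0;m[:238]=0;m[295:]=0
P=C[m][:,:2].astype(np.float32);print(len(P),cv2.minAreaRect(P))
# tops
for n,z0,z1 in[('pots',.076,.09),('jars',.104,.118)]:
    m=(C[...,2]>z0)&(C[...,2]<z1);m[:260]=0;m[292:]=0;m[:,:310]=0;m[:,452:]=0
    k,l,st,_=cv2.connectedComponentsWithStats(m.astype('uint8'))
    for i in range(1,k):
        if st[i,4]>30:print(n,st[i],C[l==i].mean(0).round(4),cv2.minEnclosingCircle(C[l==i][:,:2].astype(np.float32)))
E
```

```text
salt [0.48  0.035 0.081]
pep [ 0.479 -0.029  0.083]
j [ 0.476 -0.098  0.11 ]
tan [ 0.471 -0.17   0.111]
w [0.517 0.362 0.006]
w [0.49  0.153 0.007]
lemon [0.4  0.27 0.05]
garlic [ 0.371 -0.056  0.047]
mill [ 0.664 -0.14   0.167]
pink [ 0.56  -0.15   0.105]
orange [ 0.468 -0.27   0.104]
2551 ((0.5054587125778198, 0.25474151968955994), (0.28135403990745544, 0.07813123613595963), 82.26341247558594)
pots [322 265  19  20 285] [0.4817 0.0356 0.0806] ((0.48141151666641235, 0.0353216789662838), 0.01982886902987957)
pots [354 265  20  20 294] [ 0.4803 -0.03    0.0806] ((0.4805496037006378, -0.030115649104118347), 0.020095009356737137)
jars [389 266  21  21 336] [ 0.4768 -0.0979  0.1112] ((0.47661951184272766, -0.09821192175149918), 0.020186549052596092)
jars [426 268  22  20 338] [ 0.472  -0.1712  0.1107] ((0.4713093638420105, -0.17172159254550934), 0.020526958629488945)
```

View pics/c1.png

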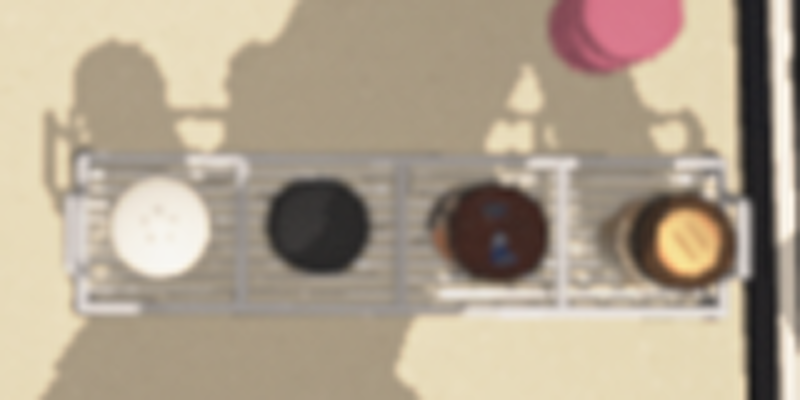

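View pics/c2.png

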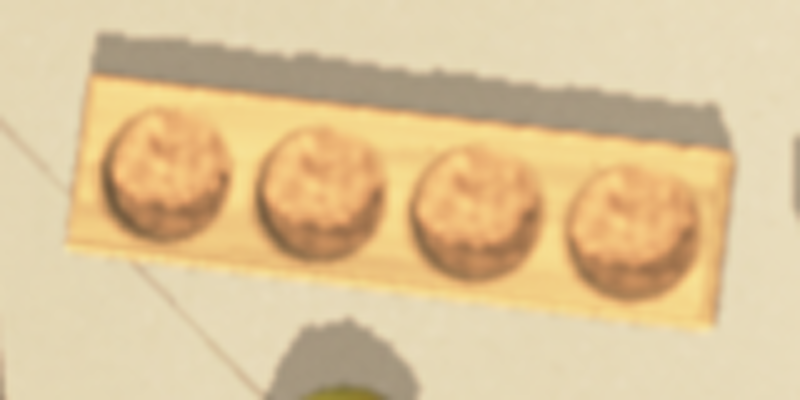

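View pics/c3.png

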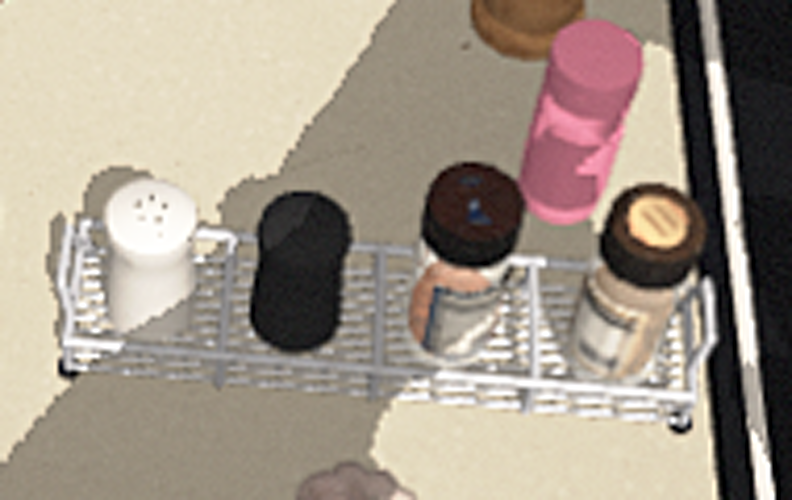

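The crops confirm it: the right-hand end is spice_jar_1 (tan disc, crop 690,240). Next come spice_jar_2 (dark cap, 497,232), the pepper pot (318,225) and the salt pot (160,228). The wooden rack's four wells are empty, and the block fit of 281 x 78 mm matches its given size. I'll turn the tool first so it closes across the row.

```bash
cat > go.py <<'E'
import sys,numpy as np
from scipy.spatial.transform import Rotation as Ro
from plant import r
J={'jar1':(.4713,-.1717),'jar2':(.4766,-.0982),'pepper':(.4805,-.0301),'salt':(.4814,.0353)}
t=np.array([.1347,.991]);W=[np.array([.5055,.2547])+y*t for y in(-.102,-.034,.034,.102)]
def go(xy,z,yaw):
    s=r.get_state();R=Ro.from_quat(s['eef_rot']).as_matrix()
    d=R.T@(np.array([*xy,z])-s['tool_pos'])*100
    a=np.arctan2(R[1,1],R[0,1]);sp=-np.degrees((yaw-a+np.pi/2)%np.pi-np.pi/2)
    print('t%.2f'%s['clock'],'pos',s['tool_pos'].round(4),'tilt',R[:,2].round(3),'delta cm',d.round(2),'spin',round(sp,1),'F',s['contact_force'].round(1),'open %.3f grip %.1f'%(s['opening'],s['finger_force']),'q7 %.2f'%s['q'][6])
a=sys.argv
xy=J[a[1]] if a[1] in J else W[int(a[1])]
go(xy,float(a[2]),-.049 if a[1] in J else -.135)
E
S='{"spin":-7},{"spin":-7},{"spin":-7}'
python3 -m creep '[{"grip":0.48,"spin":-7},{"grip":0.48,"spin":-7},{"grip":0.48,"spin":-7},{"grip":0.48,"spin":-7},{"grip":0.48,"spin":-7},{"grip":0.48,"spin":-7},{"grip":0.48,"spin":-7},{"grip":0.48,"spin":-7}]' 20
python3 -m creep '[{"grip":0.48,"spin":-7},{"grip":0.48,"spin":-2},{"grip":0.48},{"grip":0.48}]'
python3 go.py jar1 .25
```

```text
t0.10 pos [ 0.2338 -0.579   0.2567] tilt [-0.001  0.001 -1.   ] delta cm [ 37.28 -28.87   0.71] spin -65.2 F [-0.2  0.   0.6] open 0.998 grip 0.0 q7 -0.22$[0]: bad value
$[0]: bad value
```

```bash
python3 -m creep '[{"grip":0.48,"tx":0,"ty":0,"tz":0,"spin":-7}]' 20; python3 -m creep '[{"grip":0.48,"tx":0,"ty":0,"tz":0,"spin":-7},{"grip":0.48,"tx":0,"ty":0,"tz":0,"spin":-7},{"grip":0.48,"tx":0,"ty":0,"tz":0,"spin":-7},{"grip":0.48,"tx":0,"ty":0,"tz":0,"spin":-7},{"grip":0.48,"tx":0,"ty":0,"tz":0,"spin":-7},{"grip":0.48,"tx":0,"ty":0,"tz":0,"spin":-7},{"grip":0.48,"tx":0,"ty":0,"tz":0,"spin":-7},{"grip":0.48,"tx":0,"ty":0,"tz":0,"spin":-7}]'
python3 go.py jar1 .25
```

```text
clock: 0.18
tool_pos: [0.234, -0.5791, 0.2569]
eef_rot: [0.968, 0.251, -0.0, -0.001]
contact_force: [0.3, -0.4, 0.8]
opening: 0.945
finger_force: 0.0
clock: 0.85
tool_pos: [0.2337, -0.5793, 0.257]
eef_rot: [0.735, 0.678, 0.0, -0.0]
contact_force: [0.1, -1.0, 0.6]
opening: 0.744
finger_force: 0.0
t0.85 pos [ 0.2337 -0.5793  0.257 ] tilt [-0.001  0.001 -1.   ] delta cm [42.56 20.36  0.72] spin -1.9 F [ 0.1 -1.   0.6] open 0.744 grip 0.0 q7 0.68
```

```bash
python3 -m creep '[{"grip":0.48,"tx":0,"ty":0,"tz":0,"spin":-2},{"grip":0.48,"tx":3.2,"ty":1.5,"tz":0,"spin":0},{"grip":0.48,"tx":3.2,"ty":1.5,"tz":0,"spin":0},{"grip":0.48,"tx":3.2,"ty":1.5,"tz":0,"spin":0},{"grip":0.48,"tx":3.2,"ty":1.5,"tz":0,"spin":0},{"grip":0.48,"tx":3.2,"ty":1.5,"tz":0,"spin":0},{"grip":0.48,"tx":3.2,"ty":1.5,"tz":0,"spin":0},{"grip":0.48,"tx":3.2,"ty":1.5,"tz":0,"spin":0}]'
python3 -m creep '[{"grip":0.48,"tx":3.2,"ty":1.5,"tz":0,"spin":0},{"grip":0.48,"tx":3.2,"ty":1.5,"tz":0,"spin":0},{"grip":0.48,"tx":3.2,"ty":1.5,"tz":0,"spin":0},{"grip":0.48,"tx":3.2,"ty":1.5,"tz":0,"spin":0},{"grip":0.48,"tx":2,"ty":1,"tz":0,"spin":0},{"grip":0.48,"tx":0,"ty":0,"tz":0,"spin":0},{"grip":0.48,"tx":0,"ty":0,"tz":0,"spin":0}]'
python3 go.py jar1 .25
```

```text
clock: 1.52
tool_pos: [0.3509, -0.3598, 0.2572]
eef_rot: [0.726, 0.688, -0.0, -0.0]
contact_force: [1.0, -0.1, 0.4]
opening: 0.742
finger_force: 0.0
clock: 2.1
tool_pos: [0.4287, -0.2162, 0.2573]
eef_rot: [0.724, 0.689, -0.0, -0.0]
contact_force: [-1.2, 0.0, 0.5]
opening: 0.74
finger_force: 0.0
t2.10 pos [ 0.4287 -0.2162  0.2573] tilt [-0.  0. -1.] delta cm [4.65 4.04 0.73] spin -0.0 F [-1.2  0.   0.5] open 0.740 grip 0.0 q7 -0.08
```

```bash
python3 -m creep '[{"grip":0.48,"tx":1.5,"ty":1.3,"tz":0,"spin":0},{"grip":0.48,"tx":1.6,"ty":1.4,"tz":0,"spin":0},{"grip":0.48,"tx":1.5,"ty":1.3,"tz":0,"spin":0},{"grip":0.48,"tx":0,"ty":0,"tz":2.5,"spin":0},{"grip":0.48,"tx":0,"ty":0,"tz":3,"spin":0},{"grip":0.48,"tx":0,"ty":0,"tz":3,"spin":0},{"grip":0.48,"tx":0,"ty":0,"tz":2,"spin":0},{"grip":0.48,"tx":0,"ty":0,"tz":0,"spin":0}]'
python3 go.py jar1 .084
python3 - <<'E'
from h import *
p,d=optics.snapshot('side');cv2.imwrite('pics/s1.png',cv2.resize(p[150:330,280:520,::-1],(800,600),interpolation=cv2.INTER_CUBIC))
E
```

```text
clock: 2.77
tool_pos: [0.4674, -0.1749, 0.1489]
eef_rot: [0.726, 0.687, -0.003, -0.003]
contact_force: [-0.6, -0.1, -0.5]
opening: 0.743
finger_force: 0.0
t2.77 pos [ 0.4674 -0.1749  0.1489] tilt [-0.008  0.    -1.   ] delta cm [0.34 0.42 6.49] spin -0.3 F [-0.6 -0.1 -0.5] open 0.743 grip 0.0 q7 -0.31
```

View pics/s1.png

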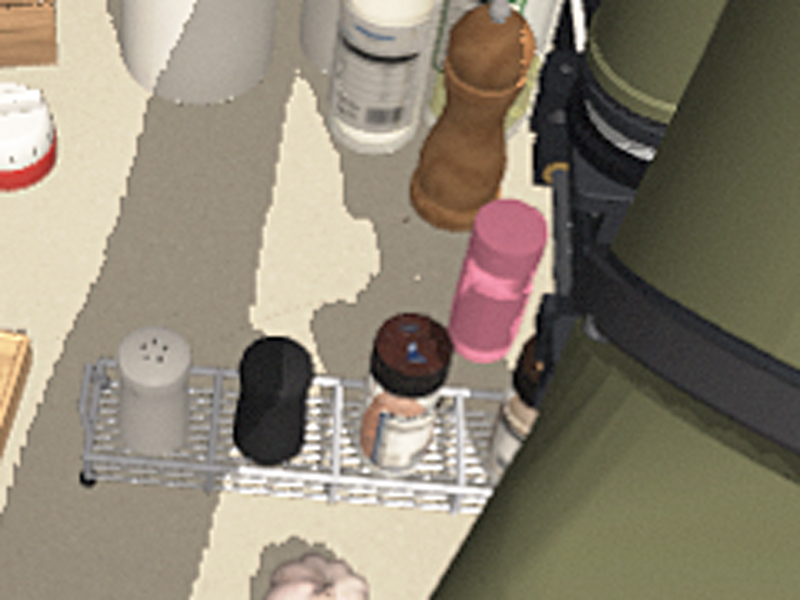

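The arm hides the jar from the side camera. The black finger is clear of the pink look-alike (500,280) and the mill (470,120). I'll trust the top measurement, correct by 4 mm and descend.

```bash
python3 -m creep '[{"grip":0.48,"tx":0.3,"ty":0.4,"tz":0,"spin":0},{"grip":0.48,"tx":0,"ty":0,"tz":0,"spin":0},{"grip":0.48,"tx":0,"ty":0,"tz":0,"spin":0}]'
python3 go.py jar1 .084
python3 -m creep '[{"grip":0.48,"tx":0,"ty":0,"tz":1.5,"spin":0},{"grip":0.48,"tx":0,"ty":0,"tz":1.5,"spin":0},{"grip":0.48,"tx":0,"ty":0,"tz":1.5,"spin":0},{"grip":0.48,"tx":0,"ty":0,"tz":1.5,"spin":0},{"grip":0.48,"tx":0,"ty":0,"tz":0.4,"spin":0},{"grip":0.48,"tx":0,"ty":0,"tz":0,"spin":0},{"grip":0.48,"tx":0,"ty":0,"tz":0,"spin":0}]'
python3 go.py jar1 .084
```

```text
clock: 3.07
tool_pos: [0.4761, -0.171, 0.1538]
eef_rot: [0.726, 0.688, 0.001, 0.001]
contact_force: [-0.2, 0.1, 0.3]
opening: 0.739
finger_force: 0.0
t3.07 pos [ 0.4761 -0.171   0.1538] tilt [ 0.003 -0.001 -1.   ] delta cm [-0.09 -0.5   6.98] spin -0.2 F [-0.2  0.1  0.3] open 0.739 grip 0.0 q7 -0.31
clock: 3.65
tool_pos: [0.4753, -0.1708, 0.0892]
eef_rot: [0.725, 0.688, 0.0, 0.001]
contact_force: [-0.5, -0.8, 1.0]
opening: 0.745
finger_force: 0.0
t3.65 pos [ 0.4753 -0.1708  0.0892] tilt [ 0.001 -0.    -1.   ] delta cm [-0.11 -0.4   0.52] spin -0.2 F [-0.5 -0.8  1. ] open 0.745 grip 0.0 q7 -0.39
```

```bash
python3 -m creep '[{"grip":0.48,"tx":-0.1,"ty":-0.4,"tz":0.6,"spin":0},{"grip":0.48,"tx":0,"ty":0,"tz":0,"spin":0},{"grip":0.48,"tx":0,"ty":0,"tz":0,"spin":0},{"grip":0.48,"tx":0,"ty":0,"tz":0,"spin":0}]'
python3 go.py jar1 .084
python3 -m creep '[{"grip":-1,"tx":0,"ty":0,"tz":0,"spin":0},{"grip":-1,"tx":0,"ty":0,"tz":0,"spin":0},{"grip":-1,"tx":0,"ty":0,"tz":0,"spin":0},{"grip":-1,"tx":0,"ty":0,"tz":0,"spin":0},{"grip":-1,"tx":0,"ty":0,"tz":0,"spin":0},{"grip":-1,"tx":0,"ty":0,"tz":0,"spin":0}]' 20
python3 go.py jar1 .25
```

```text
clock: 3.98
tool_pos: [0.4714, -0.1715, 0.0832]
eef_rot: [0.725, 0.688, 0.0, 0.001]
contact_force: [0.2, -0.4, -0.4]
opening: 0.743
finger_force: 0.0
t3.98 pos [ 0.4714 -0.1715  0.0832] tilt [ 0.001 -0.    -1.   ] delta cm [-0.02 -0.01 -0.08] spin -0.2 F [ 0.2 -0.4 -0.4] open 0.743 grip 0.0 q7 -0.39
clock: 4.48
tool_pos: [0.4708, -0.1714, 0.0825]
eef_rot: [0.725, 0.688, -0.0, 0.0]
contact_force: [-0.1, 0.5, 1.7]
opening: 0.459
finger_force: 19.9
t4.48 pos [ 0.4708 -0.1714  0.0825] tilt [ 0. -0. -1.] delta cm [ -0.03   0.05 -16.75] spin -0.2 F [-0.1  0.5  1.7] open 0.459 grip 19.9 q7 -0.39
```

```bash
python3 -m creep '[{"grip":-1,"tx":0,"ty":0,"tz":-0.5,"spin":0},{"grip":-1,"tx":0,"ty":0,"tz":-1,"spin":0},{"grip":-1,"tx":0,"ty":0,"tz":-2,"spin":0},{"grip":-1,"tx":0,"ty":0,"tz":-3,"spin":0},{"grip":-1,"tx":0,"ty":0,"tz":-3,"spin":0},{"grip":-1,"tx":0,"ty":0,"tz":-3,"spin":0},{"grip":-1,"tx":0,"ty":0,"tz":-1,"spin":0},{"grip":-1,"tx":0,"ty":0,"tz":0,"spin":0}]'
python3 go.py 0 .215
```

```text
clock: 5.15
tool_pos: [0.4721, -0.1718, 0.2198]
eef_rot: [0.726, 0.688, 0.001, 0.002]
contact_force: [-0.3, -0.9, -0.7]
opening: 0.456
finger_force: 19.9
t5.15 pos [ 0.4721 -0.1718  0.2198] tilt [ 0.005 -0.001 -1.   ] delta cm [32.6   0.23  0.44] spin 4.7 F [-0.3 -0.9 -0.7] open 0.456 grip 19.9 q7 -0.24
```

```bash
python3 -m creep '[{"grip":-1,"tx":0,"ty":0,"tz":0,"spin":4.7},{"grip":-1,"tx":1.5,"ty":-0.1,"tz":0,"spin":0},{"grip":-1,"tx":3,"ty":-0.2,"tz":0,"spin":0},{"grip":-1,"tx":3,"ty":-0.2,"tz":0,"spin":0},{"grip":-1,"tx":3,"ty":-0.3,"tz":0,"spin":0},{"grip":-1,"tx":3,"ty":-0.2,"tz":0,"spin":0},{"grip":-1,"tx":3,"ty":-0.2,"tz":0,"spin":0},{"grip":-1,"tx":3,"ty":-0.3,"tz":0,"spin":0}]'
python3 -m creep '[{"grip":-1,"tx":3,"ty":-0.2,"tz":0,"spin":0},{"grip":-1,"tx":3,"ty":-0.2,"tz":0,"spin":0},{"grip":-1,"tx":3,"ty":-0.2,"tz":0,"spin":0},{"grip":-1,"tx":2.5,"ty":-0.2,"tz":0,"spin":0},{"grip":-1,"tx":1.5,"ty":-0.1,"tz":0,"spin":0},{"grip":-1,"tx":0,"ty":0,"tz":0,"spin":0},{"grip":-1,"tx":0,"ty":0,"tz":0,"spin":0},{"grip":-1,"tx":0,"ty":0,"tz":0,"spin":0}]'
python3 go.py 0 .0825
```

```text
clock: 5.82
tool_pos: [0.4811, 0.025, 0.2158]
eef_rot: [0.753, 0.658, -0.001, -0.001]
contact_force: [1.1, 0.6, -0.6]
opening: 0.45
finger_force: 19.9
clock: 6.48
tool_pos: [0.4899, 0.152, 0.2162]
eef_rot: [0.753, 0.658, -0.002, 0.0]
contact_force: [-0.5, 0.2, -1.3]
opening: 0.454
finger_force: 19.9
t6.48 pos [0.4899 0.152  0.2162] tilt [-0.002 -0.003 -1.   ] delta cm [ 0.22  0.19 13.37] spin -0.0 F [-0.5  0.2 -1.3] open 0.454 grip 19.9 q7 -0.89
```

```bash
python3 -m creep '[{"grip":-1,"tx":0.2,"ty":0.2,"tz":0,"spin":0},{"grip":-1,"tx":0,"ty":0,"tz":2,"spin":0},{"grip":-1,"tx":0,"ty":0,"tz":3,"spin":0},{"grip":-1,"tx":0,"ty":0,"tz":3,"spin":0},{"grip":-1,"tx":0,"ty":0,"tz":2,"spin":0},{"grip":-1,"tx":0,"ty":0,"tz":0.8,"spin":0},{"grip":-1,"tx":0,"ty":0,"tz":0,"spin":0},{"grip":-1,"tx":0,"ty":0,"tz":0,"spin":0}]'
python3 go.py 0 .0825
python3 -m creep '[{"grip":-1,"tx":0,"ty":0,"tz":0.5,"spin":0},{"grip":-1,"tx":0,"ty":0,"tz":0.5,"spin":0},{"grip":-1,"tx":0,"ty":0,"tz":0.5,"spin":0},{"grip":-1,"tx":0,"ty":0,"tz":0.4,"spin":0},{"grip":-1,"tx":0,"ty":0,"tz":0,"spin":0},{"grip":-1,"tx":0,"ty":0,"tz":0,"spin":0},{"grip":-1,"tx":0,"ty":0,"tz":0,"spin":0}]'
python3 go.py 0 .0825
```

```text
clock: 7.15
tool_pos: [0.4933, 0.1551, 0.1097]
eef_rot: [0.753, 0.658, 0.0, 0.0]
contact_force: [-0.2, -0.4, -1.4]
opening: 0.455
finger_force: 19.9
t7.15 pos [0.4933 0.1551 0.1097] tilt [ 0. -0. -1.] delta cm [-0.17 -0.13  2.72] spin -0.0 F [-0.2 -0.4 -1.4] open 0.455 grip 19.9 q7 -0.99
clock: 7.73
tool_pos: [0.4929, 0.1556, 0.0905]
eef_rot: [0.753, 0.658, 0.0, 0.0]
contact_force: [-0.1, -0.0, -1.7]
opening: 0.458
finger_force: 19.9
t7.73 pos [0.4929 0.1556 0.0905] tilt [ 0. -0. -1.] delta cm [-0.22 -0.09  0.8 ] spin 0.0 F [-0.1 -0.  -1.7] open 0.458 grip 19.9 q7 -1.01
```

```bash
python3 -m creep '[{"grip":-1,"tx":-0.2,"ty":-0.1,"tz":0.3,"spin":0},{"grip":-1,"tx":0,"ty":0,"tz":0.2,"spin":0},{"grip":-1,"tx":0,"ty":0,"tz":0.2,"spin":0},{"grip":-1,"tx":0,"ty":0,"tz":0,"spin":0},{"grip":-1,"tx":0,"ty":0,"tz":0,"spin":0},{"grip":-1,"tx":0,"ty":0,"tz":0,"spin":0}]'
python3 go.py 0 .0825
python3 -m creep '[{"grip":-1,"tx":0,"ty":0,"tz":0.1,"spin":0},{"grip":-1,"tx":0,"ty":0,"tz":0,"spin":0},{"grip":-1,"tx":0,"ty":0,"tz":0,"spin":0}]'
python3 go.py 0 .0825
```

```text
clock: 8.23
tool_pos: [0.4917, 0.1538, 0.0834]
eef_rot: [0.753, 0.658, 0.0, 0.0]
contact_force: [0.0, 0.2, -2.0]
opening: 0.458
finger_force: 19.9
t8.23 pos [0.4917 0.1538 0.0834] tilt [ 0.  0. -1.] delta cm [-0.02  0.01  0.09] spin 0.0 F [ 0.   0.2 -2. ] open 0.458 grip 19.9 q7 -1.01
clock: 8.48
tool_pos: [0.4918, 0.1538, 0.0825]
eef_rot: [0.753, 0.658, 0.0, 0.0]
contact_force: [-0.3, -0.3, 0.0]
opening: 0.459
finger_force: 19.9
t8.48 pos [0.4918 0.1538 0.0825] tilt [ 0.  0. -1.] delta cm [-0.02  0.    0.  ] spin 0.0 F [-0.3 -0.3  0. ] open 0.459 grip 19.9 q7 -1.01
```

```bash
python3 -m creep '[{"grip":0.48,"tx":0,"ty":0,"tz":0,"spin":0},{"grip":0.48,"tx":0,"ty":0,"tz":0,"spin":0},{"grip":0.48,"tx":0,"ty":0,"tz":0,"spin":0},{"grip":0.48,"tx":0,"ty":0,"tz":0,"spin":0},{"grip":0.48,"tx":0,"ty":0,"tz":-1,"spin":0},{"grip":0.48,"tx":0,"ty":0,"tz":-2,"spin":0},{"grip":0.48,"tx":0,"ty":0,"tz":-3,"spin":0},{"grip":0.48,"tx":0,"ty":0,"tz":-2.5,"spin":0}]'
python3 -m creep '[{"grip":0.48,"tx":0,"ty":0,"tz":0,"spin":-4.9},{"grip":0.48,"tx":0,"ty":0,"tz":0,"spin":0},{"grip":0.48,"tx":0,"ty":0,"tz":0,"spin":0}]'
python3 go.py jar2 .16
```

```text
clock: 9.15
tool_pos: [0.4913, 0.1537, 0.1692]
eef_rot: [0.753, 0.658, -0.0, -0.0]
contact_force: [-0.2, -0.2, 0.2]
opening: 0.742
finger_force: 0.0
clock: 9.4
tool_pos: [0.4915, 0.1535, 0.1679]
eef_rot: [0.725, 0.689, 0.0, 0.0]
contact_force: [0.2, 0.7, 0.5]
opening: 0.737
finger_force: 0.0
t9.40 pos [0.4915 0.1535 0.1679] tilt [ 0.  0. -1.] delta cm [-25.21  -0.2    0.79] spin -0.1 F [0.2 0.7 0.5] open 0.737 grip 0.0 q7 -0.89
```

```bash
python3 -m creep '[{"grip":0.48,"tx":-1.5,"ty":0,"tz":0,"spin":0},{"grip":0.48,"tx":-3,"ty":0,"tz":0,"spin":0},{"grip":0.48,"tx":-3,"ty":0,"tz":0,"spin":0},{"grip":0.48,"tx":-3,"ty":0,"tz":0,"spin":0},{"grip":0.48,"tx":-3,"ty":0,"tz":0,"spin":0},{"grip":0.48,"tx":-3,"ty":0,"tz":0,"spin":0},{"grip":0.48,"tx":-3,"ty":0,"tz":0,"spin":0},{"grip":0.48,"tx":-3,"ty":0,"tz":0,"spin":0}]'
python3 -m creep '[{"grip":0.48,"tx":-1.8,"ty":-0.2,"tz":0,"spin":0},{"grip":0.48,"tx":-0.9,"ty":0,"tz":0,"spin":0},{"grip":0.48,"tx":0,"ty":0,"tz":0,"spin":0},{"grip":0.48,"tx":0,"ty":0,"tz":0,"spin":0},{"grip":0.48,"tx":0,"ty":0,"tz":0,"spin":0}]'
python3 go.py jar2 .083
python3 - <<'E'
from h import *
p,d=optics.snapshot('side');cv2.imwrite('pics/s2.png',p[120:360,120:480,::-1])
E
```

```text
clock: 10.07
tool_pos: [0.4796, -0.0724, 0.1667]
eef_rot: [0.725, 0.689, -0.001, -0.001]
contact_force: [0.6, -0.5, 0.7]
opening: 0.738
finger_force: 0.0
clock: 10.48
tool_pos: [0.4776, -0.0958, 0.1673]
eef_rot: [0.723, 0.69, 0.001, -0.0]
contact_force: [0.4, -0.4, -0.6]
opening: 0.739
finger_force: 0.0
t10.48 pos [ 0.4776 -0.0958  0.1673] tilt [ 0.     0.001 -1.   ] delta cm [-0.25 -0.09  8.43] spin 0.1 F [ 0.4 -0.4 -0.6] open 0.739 grip 0.0 q7 -0.48
```

View pics/s2.png

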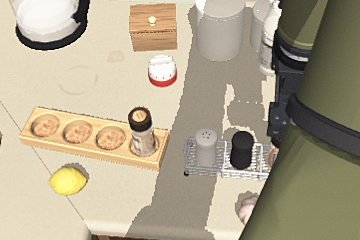

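The tan-capped jar stands upright in the right-hand well (crop 143,130), and the other pieces haven't moved. Now jar 2.

```bash
python3 -m creep '[{"grip":0.48,"tx":-0.25,"ty":-0.1,"tz":1,"spin":0},{"grip":0.48,"tx":0,"ty":0,"tz":2,"spin":0},{"grip":0.48,"tx":0,"ty":0,"tz":2,"spin":0},{"grip":0.48,"tx":0,"ty":0,"tz":2,"spin":0},{"grip":0.48,"tx":0,"ty":0,"tz":1.4,"spin":0},{"grip":0.48,"tx":0,"ty":0,"tz":0,"spin":0},{"grip":0.48,"tx":0,"ty":0,"tz":0,"spin":0},{"grip":0.48,"tx":0,"ty":0,"tz":0,"spin":0}]'
python3 go.py jar2 .083
```

```text
clock: 11.2
tool_pos: [0.4767, -0.0994, 0.084]
eef_rot: [0.724, 0.69, 0.0, 0.0]
contact_force: [0.3, 0.3, -0.4]
opening: 0.738
finger_force: 0.0
t11.20 pos [ 0.4767 -0.0994  0.084 ] tilt [ 0.001  0.    -1.   ] delta cm [ 0.12 -0.02  0.11] spin 0.1 F [ 0.3  0.3 -0.4] open 0.738 grip 0.0 q7 -0.59
```

```bash
python3 -m creep '[{"grip":-1,"tx":0.1,"ty":0,"tz":0.1,"spin":0},{"grip":-1,"tx":0,"ty":0,"tz":0,"spin":0},{"grip":-1,"tx":0,"ty":0,"tz":0,"spin":0},{"grip":-1,"tx":0,"ty":0,"tz":0,"spin":0},{"grip":-1,"tx":0,"ty":0,"tz":0,"spin":0},{"grip":-1,"tx":0,"ty":0,"tz":0,"spin":0}]' 20
python3 -m creep '[{"grip":-1,"tx":0,"ty":0,"tz":-0.5,"spin":0},{"grip":-1,"tx":0,"ty":0,"tz":-1,"spin":0},{"grip":-1,"tx":0,"ty":0,"tz":-2,"spin":0},{"grip":-1,"tx":0,"ty":0,"tz":-3,"spin":0},{"grip":-1,"tx":0,"ty":0,"tz":-3,"spin":0},{"grip":-1,"tx":0,"ty":0,"tz":-3,"spin":0},{"grip":-1,"tx":0,"ty":0,"tz":-2.5,"spin":4.9},{"grip":-1,"tx":0,"ty":0,"tz":0,"spin":0}]'
python3 go.py 1 .22
```

```text
clock: 11.7
tool_pos: [0.4762, -0.0994, 0.0828]
eef_rot: [0.724, 0.689, 0.0, 0.0]
contact_force: [-1.5, -0.3, 4.8]
opening: 0.46
finger_force: 19.9
clock: 12.37
tool_pos: [0.4786, -0.0993, 0.2368]
eef_rot: [0.754, 0.657, 0.003, 0.003]
contact_force: [1.3, 0.5, -0.9]
opening: 0.458
finger_force: 19.9
t12.37 pos [ 0.4786 -0.0993  0.2368] tilt [ 0.008 -0.001 -1.   ] delta cm [32.03 -2.21  1.67] spin -0.2 F [ 1.3  0.5 -0.9] open 0.458 grip 19.9 q7 -0.46
```

```bash
python3 -m creep '[{"grip":-1,"tx":1.5,"ty":-0.1,"tz":0,"spin":0},{"grip":-1,"tx":3,"ty":-0.2,"tz":0,"spin":0},{"grip":-1,"tx":3,"ty":-0.2,"tz":0,"spin":0},{"grip":-1,"tx":3,"ty":-0.2,"tz":0,"spin":0},{"grip":-1,"tx":3,"ty":-0.2,"tz":0,"spin":0},{"grip":-1,"tx":3,"ty":-0.2,"tz":0,"spin":0},{"grip":-1,"tx":3,"ty":-0.2,"tz":0,"spin":0},{"grip":-1,"tx":3,"ty":-0.2,"tz":0,"spin":0}]'
python3 -m creep '[{"grip":-1,"tx":3,"ty":-0.2,"tz":0,"spin":0},{"grip":-1,"tx":3,"ty":-0.2,"tz":0,"spin":0},{"grip":-1,"tx":2.5,"ty":-0.2,"tz":0,"spin":0},{"grip":-1,"tx":1,"ty":-0.1,"tz":0,"spin":0},{"grip":-1,"tx":0,"ty":0,"tz":0,"spin":0},{"grip":-1,"tx":0,"ty":0,"tz":0,"spin":0},{"grip":-1,"tx":0,"ty":0,"tz":0,"spin":0}]'
python3 go.py 1 .0828
```

```text
clock: 13.03
tool_pos: [0.4908, 0.1267, 0.2315]
eef_rot: [0.753, 0.658, -0.001, -0.0]
contact_force: [0.2, -0.8, -2.0]
opening: 0.458
finger_force: 19.9
clock: 13.62
tool_pos: [0.4972, 0.218, 0.2318]
eef_rot: [0.754, 0.657, -0.001, 0.001]
contact_force: [0.6, -0.1, -1.0]
opening: 0.463
finger_force: 19.9
t13.62 pos [0.4972 0.218  0.2318] tilt [-0.001 -0.003 -1.   ] delta cm [ 0.4   0.34 14.9 ] spin -0.1 F [ 0.6 -0.1 -1. ] open 0.463 grip 19.9 q7 -1.00
```

```bash
python3 -m creep '[{"grip":-1,"tx":0.2,"ty":0.2,"tz":1,"spin":0},{"grip":-1,"tx":0,"ty":0,"tz":3,"spin":0},{"grip":-1,"tx":0,"ty":0,"tz":3,"spin":0},{"grip":-1,"tx":0,"ty":0,"tz":3,"spin":0},{"grip":-1,"tx":0,"ty":0,"tz":2,"spin":0},{"grip":-1,"tx":0,"ty":0,"tz":0,"spin":0},{"grip":-1,"tx":0,"ty":0,"tz":0,"spin":0},{"grip":-1,"tx":0,"ty":0,"tz":0,"spin":0}]'
python3 go.py 1 .0828
```

```text
clock: 14.28
tool_pos: [0.5003, 0.2222, 0.1132]
eef_rot: [0.753, 0.658, 0.001, 0.0]
contact_force: [0.7, -0.5, -0.4]
opening: 0.46
finger_force: 19.9
t14.28 pos [0.5003 0.2222 0.1132] tilt [ 0.001  0.001 -1.   ] delta cm [-0.11  0.07  3.04] spin -0.0 F [ 0.7 -0.5 -0.4] open 0.460 grip 19.9 q7 -1.11
```

```bash
python3 -m creep '[{"grip":-1,"tx":-0.1,"ty":0.1,"tz":0.5,"spin":0},{"grip":-1,"tx":0,"ty":0,"tz":0.6,"spin":0},{"grip":-1,"tx":0,"ty":0,"tz":0.6,"spin":0},{"grip":-1,"tx":0,"ty":0,"tz":0.5,"spin":0},{"grip":-1,"tx":0,"ty":0,"tz":0.4,"spin":0},{"grip":-1,"tx":0,"ty":0,"tz":0,"spin":0},{"grip":-1,"tx":0,"ty":0,"tz":0,"spin":0},{"grip":-1,"tx":0,"ty":0,"tz":0,"spin":0}]'
python3 go.py 1 .0828
python3 -m creep '[{"grip":-1,"tx":0,"ty":0,"tz":0.2,"spin":0},{"grip":-1,"tx":0,"ty":0,"tz":0.1,"spin":0},{"grip":-1,"tx":0,"ty":0,"tz":0,"spin":0},{"grip":-1,"tx":0,"ty":0,"tz":0,"spin":0},{"grip":-1,"tx":0,"ty":0,"tz":0,"spin":0}]'
python3 go.py 1 .0828
```

```text
clock: 14.95
tool_pos: [0.5005, 0.2215, 0.0864]
eef_rot: [0.753, 0.658, 0.0, 0.0]
contact_force: [0.1, 0.7, -1.5]
opening: 0.459
finger_force: 19.9
t14.95 pos [0.5005 0.2215 0.0864] tilt [ 0.  0. -1.] delta cm [-0.04  0.05  0.36] spin 0.0 F [ 0.1  0.7 -1.5] open 0.459 grip 19.9 q7 -1.13
clock: 15.37
tool_pos: [0.5005, 0.2213, 0.0834]
eef_rot: [0.753, 0.658, 0.0, 0.0]
contact_force: [0.4, 0.6, -1.0]
opening: 0.458
finger_force: 19.9
t15.37 pos [0.5005 0.2213 0.0834] tilt [ 0. -0. -1.] delta cm [-0.03  0.05  0.06] spin 0.0 F [ 0.4  0.6 -1. ] open 0.458 grip 19.9 q7 -1.14
```

```bash
python3 -m creep '[{"grip":-1,"tx":0,"ty":0,"tz":0.1,"spin":0},{"grip":-1,"tx":0,"ty":0,"tz":0,"spin":0},{"grip":-1,"tx":0,"ty":0,"tz":0,"spin":0}]'
python3 go.py 1 .0828
```

```text
clock: 15.62
tool_pos: [0.5006, 0.2215, 0.0828]
eef_rot: [0.753, 0.658, 0.0, 0.0]
contact_force: [-1.4, 0.6, 4.1]
opening: 0.455
finger_force: 19.9
t15.62 pos [0.5006 0.2215 0.0828] tilt [ 0.001  0.    -1.   ] delta cm [-0.04  0.04  0.  ] spin 0.0 F [-1.4  0.6  4.1] open 0.455 grip 19.9 q7 -1.14
```

Jar 2 is touching the well floor at +4 N. Release, lift and go back for the pepper pot.

```bash
python3 -m creep '[{"grip":0.48,"tx":0,"ty":0,"tz":0,"spin":0},{"grip":0.48,"tx":0,"ty":0,"tz":0,"spin":0},{"grip":0.48,"tx":0,"ty":0,"tz":0,"spin":0},{"grip":0.48,"tx":0,"ty":0,"tz":0,"spin":0},{"grip":0.48,"tx":0,"ty":0,"tz":-1,"spin":0},{"grip":0.48,"tx":0,"ty":0,"tz":-2,"spin":0},{"grip":0.48,"tx":0,"ty":0,"tz":-3,"spin":0},{"grip":0.48,"tx":0,"ty":0,"tz":-3,"spin":0}]'
python3 -m creep '[{"grip":0.48,"tx":0,"ty":0,"tz":0,"spin":-4.9},{"grip":0.48,"tx":0,"ty":0,"tz":0,"spin":0},{"grip":0.48,"tx":0,"ty":0,"tz":0,"spin":0}]'
python3 go.py pepper .16
```

```text
clock: 16.28
tool_pos: [0.4998, 0.2211, 0.1735]
eef_rot: [0.753, 0.658, -0.001, -0.0]
contact_force: [0.5, 0.4, 0.0]
opening: 0.741
finger_force: 0.0
clock: 16.53
tool_pos: [0.5003, 0.221, 0.1728]
eef_rot: [0.725, 0.689, 0.0, 0.0]
contact_force: [-0.3, 0.3, -0.2]
opening: 0.74
finger_force: 0.0
t16.53 pos [0.5003 0.221  0.1728] tilt [ 0. -0. -1.] delta cm [-25.18  -0.7    1.28] spin -0.1 F [-0.3  0.3 -0.2] open 0.740 grip 0.0 q7 -1.00
```

```bash
python3 -m creep '[{"grip":0.48,"tx":-1.5,"ty":0,"tz":0,"spin":0},{"grip":0.48,"tx":-3,"ty":-0.1,"tz":0,"spin":0},{"grip":0.48,"tx":-3,"ty":-0.1,"tz":0,"spin":0},{"grip":0.48,"tx":-3,"ty":-0.1,"tz":0,"spin":0},{"grip":0.48,"tx":-3,"ty":-0.1,"tz":0,"spin":0},{"grip":0.48,"tx":-3,"ty":-0.1,"tz":0,"spin":0},{"grip":0.48,"tx":-3,"ty":-0.1,"tz":0,"spin":0},{"grip":0.48,"tx":-3,"ty":-0.1,"tz":0,"spin":0}]'
python3 -m creep '[{"grip":0.48,"tx":-1.8,"ty":0,"tz":0,"spin":0},{"grip":0.48,"tx":-0.9,"ty":0,"tz":0,"spin":0},{"grip":0.48,"tx":0,"ty":0,"tz":0,"spin":0},{"grip":0.48,"tx":0,"ty":0,"tz":0,"spin":0},{"grip":0.48,"tx":0,"ty":0,"tz":0,"spin":0}]'
python3 go.py pepper .063
python3 - <<'E'
from h import *
p,d=optics.snapshot('side');cv2.imwrite('pics/s3.png',p[120:360,120:480,::-1])
E
```

```text
clock: 17.2
tool_pos: [0.4813, -0.0045, 0.1716]
eef_rot: [0.725, 0.689, -0.001, -0.001]
contact_force: [0.0, 0.0, 0.3]
opening: 0.742
finger_force: 0.0
clock: 17.62
tool_pos: [0.4813, -0.028, 0.1723]
eef_rot: [0.724, 0.69, 0.001, -0.0]
contact_force: [-0.8, -0.1, 1.0]
opening: 0.739
finger_force: 0.0
t17.62 pos [ 0.4813 -0.028   0.1723] tilt [ 0.     0.001 -1.   ] delta cm [-0.23 -0.07 10.93] spin 0.1 F [-0.8 -0.1  1. ] open 0.739 grip 0.0 q7 -0.65
```

View pics/s3.png

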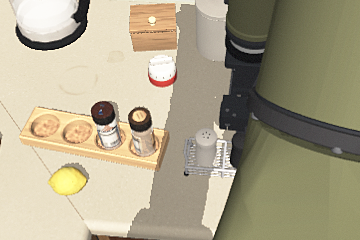

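Both jars stand in wells 1 and 2 from the right (crop 143,130 and 105,122), upright. Now the pepper pot, with the TCP at 63 mm.

```bash
python3 -m creep '[{"grip":0.48,"tx":-0.15,"ty":-0.1,"tz":1.5,"spin":0},{"grip":0.48,"tx":0,"ty":0,"tz":2.5,"spin":0},{"grip":0.48,"tx":0,"ty":0,"tz":2.5,"spin":0},{"grip":0.48,"tx":0,"ty":0,"tz":2.5,"spin":0},{"grip":0.48,"tx":0,"ty":0,"tz":1.8,"spin":0},{"grip":0.48,"tx":0,"ty":0,"tz":0,"spin":0},{"grip":0.48,"tx":0,"ty":0,"tz":0,"spin":0},{"grip":0.48,"tx":0,"ty":0,"tz":0,"spin":0}]'
python3 go.py pepper .063
```

```text
clock: 18.33
tool_pos: [0.4805, -0.0305, 0.0652]
eef_rot: [0.724, 0.69, 0.001, 0.0]
contact_force: [0.0, -0.6, -0.5]
opening: 0.737
finger_force: 0.0
t18.33 pos [ 0.4805 -0.0305  0.0652] tilt [ 0.001  0.    -1.   ] delta cm [ 0.04 -0.01  0.22] spin 0.1 F [ 0.  -0.6 -0.5] open 0.737 grip 0.0 q7 -0.80
```

```bash
python3 -m creep '[{"grip":0.48,"tx":0,"ty":0,"tz":0.1,"spin":0},{"grip":-1,"tx":0,"ty":0,"tz":0,"spin":0},{"grip":-1,"tx":0,"ty":0,"tz":0,"spin":0},{"grip":-1,"tx":0,"ty":0,"tz":0,"spin":0},{"grip":-1,"tx":0,"ty":0,"tz":0,"spin":0},{"grip":-1,"tx":0,"ty":0,"tz":0,"spin":0},{"grip":-1,"tx":0,"ty":0,"tz":0,"spin":0},{"grip":-1,"tx":0,"ty":0,"tz":0,"spin":0}]' 20
python3 -m creep '[{"grip":-1,"tx":0,"ty":0,"tz":-0.5,"spin":0},{"grip":-1,"tx":0,"ty":0,"tz":-1,"spin":0},{"grip":-1,"tx":0,"ty":0,"tz":-2,"spin":0},{"grip":-1,"tx":0,"ty":0,"tz":-3,"spin":0},{"grip":-1,"tx":0,"ty":0,"tz":-3,"spin":0},{"grip":-1,"tx":0,"ty":0,"tz":-3,"spin":0},{"grip":-1,"tx":0,"ty":0,"tz":-2.5,"spin":4.9},{"grip":-1,"tx":0,"ty":0,"tz":0,"spin":0}]'
python3 go.py 2 .21
```

```text
clock: 19.0
tool_pos: [0.48, -0.0316, 0.0637]
eef_rot: [0.724, 0.69, 0.0, 0.0]
contact_force: [-0.8, -0.5, 5.7]
opening: 0.452
finger_force: 19.9
clock: 19.67
tool_pos: [0.4823, -0.0311, 0.2175]
eef_rot: [0.754, 0.657, 0.003, 0.002]
contact_force: [0.7, -0.3, -1.4]
opening: 0.454
finger_force: 19.8
t19.67 pos [ 0.4823 -0.0311  0.2175] tilt [ 0.008  0.001 -1.   ] delta cm [32.03 -1.66  0.79] spin -0.2 F [ 0.7 -0.3 -1.4] open 0.454 grip 19.8 q7 -0.66
```

```bash
python3 -m creep '[{"grip":-1,"tx":1.5,"ty":-0.1,"tz":0,"spin":0},{"grip":-1,"tx":3,"ty":-0.1,"tz":0,"spin":0},{"grip":-1,"tx":3,"ty":-0.1,"tz":0,"spin":0},{"grip":-1,"tx":3,"ty":-0.2,"tz":0,"spin":0},{"grip":-1,"tx":3,"ty":-0.1,"tz":0,"spin":0},{"grip":-1,"tx":3,"ty":-0.2,"tz":0,"spin":0},{"grip":-1,"tx":3,"ty":-0.1,"tz":0,"spin":0},{"grip":-1,"tx":3,"ty":-0.2,"tz":0,"spin":0}]'
python3 -m creep '[{"grip":-1,"tx":3,"ty":-0.1,"tz":0,"spin":0},{"grip":-1,"tx":3,"ty":-0.2,"tz":0,"spin":0},{"grip":-1,"tx":2.5,"ty":-0.1,"tz":0,"spin":0},{"grip":-1,"tx":1,"ty":0,"tz":0,"spin":0},{"grip":-1,"tx":0,"ty":0,"tz":0,"spin":0},{"grip":-1,"tx":0,"ty":0,"tz":0,"spin":0},{"grip":-1,"tx":0,"ty":0,"tz":0,"spin":0}]'
python3 go.py 2 .0637
```

```text
clock: 20.33
tool_pos: [0.4988, 0.194, 0.2123]
eef_rot: [0.753, 0.658, -0.001, -0.0]
contact_force: [0.1, 0.3, -0.9]
opening: 0.455
finger_force: 19.8
clock: 20.92
tool_pos: [0.5081, 0.2847, 0.2127]
eef_rot: [0.754, 0.657, -0.002, 0.001]
contact_force: [0.8, -0.5, -2.3]
opening: 0.456
finger_force: 19.8
t20.92 pos [0.5081 0.2847 0.2127] tilt [-0.001 -0.003 -1.   ] delta cm [ 0.44  0.15 14.89] spin -0.1 F [ 0.8 -0.5 -2.3] open 0.456 grip 19.8 q7 -1.11
```

```bash
python3 -m creep '[{"grip":-1,"tx":0.2,"ty":0.1,"tz":1,"spin":0},{"grip":-1,"tx":0,"ty":0,"tz":3,"spin":0},{"grip":-1,"tx":0,"ty":0,"tz":3,"spin":0},{"grip":-1,"tx":0,"ty":0,"tz":3,"spin":0},{"grip":-1,"tx":0,"ty":0,"tz":2,"spin":0},{"grip":-1,"tx":0,"ty":0,"tz":0,"spin":0},{"grip":-1,"tx":0,"ty":0,"tz":0,"spin":0},{"grip":-1,"tx":0,"ty":0,"tz":0,"spin":0}]'
python3 go.py 2 .0637
```

```text
clock: 21.58
tool_pos: [0.5101, 0.2893, 0.0943]
eef_rot: [0.753, 0.658, 0.001, 0.0]
contact_force: [-0.6, 0.6, -1.2]
opening: 0.452
finger_force: 19.8
t21.58 pos [0.5101 0.2893 0.0943] tilt [ 0.001  0.001 -1.   ] delta cm [-0.09  0.01  3.06] spin -0.0 F [-0.6  0.6 -1.2] open 0.452 grip 19.8 q7 -1.21
```

```bash
python3 -m creep '[{"grip":-1,"tx":-0.1,"ty":0,"tz":0.5,"spin":0},{"grip":-1,"tx":0,"ty":0,"tz":0.6,"spin":0},{"grip":-1,"tx":0,"ty":0,"tz":0.6,"spin":0},{"grip":-1,"tx":0,"ty":0,"tz":0.6,"spin":0},{"grip":-1,"tx":0,"ty":0,"tz":0.4,"spin":0},{"grip":-1,"tx":0,"ty":0,"tz":0,"spin":0},{"grip":-1,"tx":0,"ty":0,"tz":0,"spin":0},{"grip":-1,"tx":0,"ty":0,"tz":0,"spin":0}]'
python3 go.py 2 .0637
python3 -m creep '[{"grip":-1,"tx":0,"ty":0,"tz":0.2,"spin":0},{"grip":-1,"tx":0,"ty":0,"tz":0.1,"spin":0},{"grip":-1,"tx":0,"ty":0,"tz":0,"spin":0},{"grip":-1,"tx":0,"ty":0,"tz":0,"spin":0},{"grip":-1,"tx":0,"ty":0,"tz":0,"spin":0}]'
python3 go.py 2 .0637
```

```text
clock: 22.25
tool_pos: [0.5092, 0.2887, 0.0664]
eef_rot: [0.753, 0.658, 0.0, 0.0]
contact_force: [-0.1, -0.4, -1.6]
opening: 0.452
finger_force: 19.8
t22.25 pos [0.5092 0.2887 0.0664] tilt [ 0.  0. -1.] delta cm [-0.02  0.09  0.27] spin 0.0 F [-0.1 -0.4 -1.6] open 0.452 grip 19.8 q7 -1.23
clock: 22.67
tool_pos: [0.5094, 0.2887, 0.0638]
eef_rot: [0.753, 0.658, 0.0, 0.0]
contact_force: [0.7, 0.1, 2.8]
opening: 0.454
finger_force: 19.8
t22.67 pos [0.5094 0.2887 0.0638] tilt [ 0.001  0.    -1.   ] delta cm [-0.02  0.07  0.01] spin 0.0 F [0.7 0.1 2.8] open 0.454 grip 19.8 q7 -1.23
```

The pot is touching the floor. Release and return for the salt pot.

```bash
python3 -m creep '[{"grip":0.48,"tx":0,"ty":0,"tz":0,"spin":0},{"grip":0.48,"tx":0,"ty":0,"tz":0,"spin":0},{"grip":0.48,"tx":0,"ty":0,"tz":0,"spin":0},{"grip":0.48,"tx":0,"ty":0,"tz":0,"spin":0},{"grip":0.48,"tx":0,"ty":0,"tz":-1,"spin":0},{"grip":0.48,"tx":0,"ty":0,"tz":-2,"spin":0},{"grip":0.48,"tx":0,"ty":0,"tz":-3,"spin":0},{"grip":0.48,"tx":0,"ty":0,"tz":-3,"spin":0}]'
python3 -m creep '[{"grip":0.48,"tx":0,"ty":0,"tz":-2,"spin":-4.9},{"grip":0.48,"tx":0,"ty":0,"tz":0,"spin":0},{"grip":0.48,"tx":0,"ty":0,"tz":0,"spin":0}]'
python3 go.py salt .16
```

```text
clock: 23.33
tool_pos: [0.5086, 0.2882, 0.1544]
eef_rot: [0.753, 0.658, -0.001, -0.0]
contact_force: [-0.1, -0.1, 0.3]
opening: 0.743
finger_force: 0.0
clock: 23.58
tool_pos: [0.5098, 0.2888, 0.1749]
eef_rot: [0.725, 0.689, 0.001, 0.0]
contact_force: [-0.4, -0.1, -1.2]
opening: 0.746
finger_force: 0.0
t23.58 pos [0.5098 0.2888 0.1749] tilt [ 0.002  0.002 -1.   ] delta cm [-25.46  -1.57   1.45] spin -0.1 F [-0.4 -0.1 -1.2] open 0.746 grip 0.0 q7 -1.08
```

```bash
python3 -m creep '[{"grip":0.48,"tx":-1.5,"ty":-0.1,"tz":0,"spin":0},{"grip":0.48,"tx":-3,"ty":-0.2,"tz":0,"spin":0},{"grip":0.48,"tx":-3,"ty":-0.2,"tz":0,"spin":0},{"grip":0.48,"tx":-3,"ty":-0.2,"tz":0,"spin":0},{"grip":0.48,"tx":-3,"ty":-0.2,"tz":0,"spin":0},{"grip":0.48,"tx":-3,"ty":-0.2,"tz":0,"spin":0},{"grip":0.48,"tx":-3,"ty":-0.2,"tz":0,"spin":0},{"grip":0.48,"tx":-3,"ty":-0.2,"tz":0,"spin":0}]'
python3 -m creep '[{"grip":0.48,"tx":-2,"ty":0,"tz":0,"spin":0},{"grip":0.48,"tx":-1,"ty":0,"tz":0,"spin":0},{"grip":0.48,"tx":0,"ty":0,"tz":0,"spin":0},{"grip":0.48,"tx":0,"ty":0,"tz":0,"spin":0},{"grip":0.48,"tx":0,"ty":0,"tz":0,"spin":0}]'
python3 go.py salt .0635
python3 - <<'E'
from h import *
p,d=optics.snapshot('side');cv2.imwrite('pics/s4.png',p[120:360,120:480,::-1])
E
```

```text
clock: 24.25
tool_pos: [0.4819, 0.0628, 0.1724]
eef_rot: [0.725, 0.689, -0.001, -0.001]
contact_force: [0.5, -0.1, -0.7]
opening: 0.744
finger_force: 0.0
clock: 24.67
tool_pos: [0.482, 0.0366, 0.1733]
eef_rot: [0.724, 0.69, 0.001, -0.0]
contact_force: [-0.5, 0.7, 0.4]
opening: 0.739
finger_force: 0.0
t24.67 pos [0.482  0.0366 0.1733] tilt [ 0.     0.002 -1.   ] delta cm [-0.15 -0.05 10.98] spin 0.1 F [-0.5  0.7  0.4] open 0.739 grip 0.0 q7 -0.80
```

View pics/s4.png

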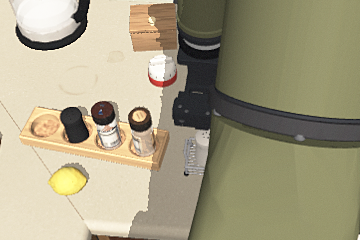

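The pepper pot stands in the third well (crop 72,125) and only the left well (45,125) is empty. Now the salt pot.

```bash
python3 -m creep '[{"grip":0.48,"tx":-0.1,"ty":-0.1,"tz":1.5,"spin":0},{"grip":0.48,"tx":0,"ty":0,"tz":2.5,"spin":0},{"grip":0.48,"tx":0,"ty":0,"tz":2.5,"spin":0},{"grip":0.48,"tx":0,"ty":0,"tz":2.5,"spin":0},{"grip":0.48,"tx":0,"ty":0,"tz":1.9,"spin":0},{"grip":0.48,"tx":0,"ty":0,"tz":0,"spin":0},{"grip":0.48,"tx":0,"ty":0,"tz":0,"spin":0},{"grip":0.48,"tx":0,"ty":0,"tz":0,"spin":0}]'
python3 go.py salt .0635
```

```text
clock: 25.38
tool_pos: [0.4812, 0.0347, 0.0651]
eef_rot: [0.724, 0.69, 0.001, 0.0]
contact_force: [1.2, -0.0, 0.3]
opening: 0.74
finger_force: 0.0
t25.38 pos [0.4812 0.0347 0.0651] tilt [ 0.001  0.001 -1.   ] delta cm [0.06 0.02 0.16] spin 0.1 F [ 1.2 -0.   0.3] open 0.740 grip 0.0 q7 -0.96
```

```bash
python3 -m creep '[{"grip":0.48,"tx":0,"ty":0,"tz":0.1,"spin":0},{"grip":-1,"tx":0,"ty":0,"tz":0,"spin":0},{"grip":-1,"tx":0,"ty":0,"tz":0,"spin":0},{"grip":-1,"tx":0,"ty":0,"tz":0,"spin":0},{"grip":-1,"tx":0,"ty":0,"tz":0,"spin":0},{"grip":-1,"tx":0,"ty":0,"tz":0,"spin":0},{"grip":-1,"tx":0,"ty":0,"tz":0,"spin":0},{"grip":-1,"tx":0,"ty":0,"tz":0,"spin":0}]' 20
python3 -m creep '[{"grip":-1,"tx":0,"ty":0,"tz":-0.5,"spin":0},{"grip":-1,"tx":0,"ty":0,"tz":-1,"spin":0},{"grip":-1,"tx":0,"ty":0,"tz":-2,"spin":0},{"grip":-1,"tx":0,"ty":0,"tz":-3,"spin":0},{"grip":-1,"tx":0,"ty":0,"tz":-3,"spin":0},{"grip":-1,"tx":0,"ty":0,"tz":-3,"spin":0},{"grip":-1,"tx":0,"ty":0,"tz":-2.5,"spin":4.9},{"grip":-1,"tx":0,"ty":0,"tz":0,"spin":0}]'
python3 go.py 3 .21
```

```text
clock: 26.05
tool_pos: [0.4806, 0.0335, 0.0637]
eef_rot: [0.724, 0.69, -0.0, 0.0]
contact_force: [-1.6, -0.0, 6.4]
opening: 0.448
finger_force: 19.9
clock: 26.72
tool_pos: [0.4829, 0.0343, 0.2176]
eef_rot: [0.754, 0.657, 0.004, 0.002]
contact_force: [1.0, 0.2, -1.0]
opening: 0.449
finger_force: 19.9
t26.72 pos [0.4829 0.0343 0.2176] tilt [ 0.008  0.002 -1.   ] delta cm [32.34 -0.84  0.84] spin -0.2 F [ 1.   0.2 -1. ] open 0.449 grip 19.9 q7 -0.81
```

```bash
python3 -m creep '[{"grip":-1,"tx":1.5,"ty":0,"tz":0,"spin":0},{"grip":-1,"tx":3,"ty":-0.1,"tz":0,"spin":0},{"grip":-1,"tx":3,"ty":0,"tz":0,"spin":0},{"grip":-1,"tx":3,"ty":-0.1,"tz":0,"spin":0},{"grip":-1,"tx":3,"ty":0,"tz":0,"spin":0},{"grip":-1,"tx":3,"ty":-0.1,"tz":0,"spin":0},{"grip":-1,"tx":3,"ty":-0.1,"tz":0,"spin":0},{"grip":-1,"tx":3,"ty":-0.1,"tz":0,"spin":0}]'
python3 -m creep '[{"grip":-1,"tx":3,"ty":-0.1,"tz":0,"spin":0},{"grip":-1,"tx":3,"ty":-0.1,"tz":0,"spin":0},{"grip":-1,"tx":2.5,"ty":0,"tz":0,"spin":0},{"grip":-1,"tx":1.3,"ty":0,"tz":0,"spin":0},{"grip":-1,"tx":0,"ty":0,"tz":0,"spin":0},{"grip":-1,"tx":0,"ty":0,"tz":0,"spin":0},{"grip":-1,"tx":0,"ty":0,"tz":0,"spin":0}]'
python3 go.py 3 .0637
```

```text
clock: 27.38
tool_pos: [0.5053, 0.2582, 0.2123]
eef_rot: [0.753, 0.658, -0.001, 0.0]
contact_force: [0.7, 0.1, -1.6]
opening: 0.448
finger_force: 19.9
clock: 27.97
tool_pos: [0.517, 0.3524, 0.2124]
eef_rot: [0.753, 0.658, -0.001, 0.001]
contact_force: [0.4, -0.2, -1.2]
opening: 0.449
finger_force: 19.9
t27.97 pos [0.517  0.3524 0.2124] tilt [-0.001 -0.003 -1.   ] delta cm [ 0.42  0.19 14.87] spin -0.0 F [ 0.4 -0.2 -1.2] open 0.449 grip 19.9 q7 -1.18
```

```bash
python3 -m creep '[{"grip":-1,"tx":0.1,"ty":0.1,"tz":1,"spin":0},{"grip":-1,"tx":0,"ty":0,"tz":3,"spin":0},{"grip":-1,"tx":0,"ty":0,"tz":3,"spin":0},{"grip":-1,"tx":0,"ty":0,"tz":3,"spin":0},{"grip":-1,"tx":0,"ty":0,"tz":2,"spin":0},{"grip":-1,"tx":0,"ty":0,"tz":0,"spin":0},{"grip":-1,"tx":0,"ty":0,"tz":0,"spin":0},{"grip":-1,"tx":0,"ty":0,"tz":0,"spin":0}]'
python3 go.py 3 .0637
```

```text
clock: 28.63
tool_pos: [0.519, 0.3554, 0.0944]
eef_rot: [0.753, 0.658, 0.001, 0.0]
contact_force: [0.5, 0.3, -1.3]
opening: 0.447
finger_force: 19.9
t28.63 pos [0.519  0.3554 0.0944] tilt [ 0.001  0.001 -1.   ] delta cm [0.04 0.02 3.07] spin -0.0 F [ 0.5  0.3 -1.3] open 0.447 grip 19.9 q7 -1.26
```

```bash
python3 -m creep '[{"grip":-1,"tx":0,"ty":0,"tz":0.5,"spin":0},{"grip":-1,"tx":0,"ty":0,"tz":0.6,"spin":0},{"grip":-1,"tx":0,"ty":0,"tz":0.6,"spin":0},{"grip":-1,"tx":0,"ty":0,"tz":0.6,"spin":0},{"grip":-1,"tx":0,"ty":0,"tz":0.4,"spin":0},{"grip":-1,"tx":0,"ty":0,"tz":0,"spin":0},{"grip":-1,"tx":0,"ty":0,"tz":0,"spin":0},{"grip":-1,"tx":0,"ty":0,"tz":0,"spin":0}]'
python3 go.py 3 .0637
python3 -m creep '[{"grip":-1,"tx":0,"ty":0,"tz":0.2,"spin":0},{"grip":-1,"tx":0,"ty":0,"tz":0.1,"spin":0},{"grip":-1,"tx":0,"ty":0,"tz":0,"spin":0},{"grip":-1,"tx":0,"ty":0,"tz":0,"spin":0},{"grip":-1,"tx":0,"ty":0,"tz":0,"spin":0}]'
python3 go.py 3 .0637
```

```text
clock: 29.3
tool_pos: [0.5182, 0.3556, 0.0664]
eef_rot: [0.753, 0.658, 0.0, 0.0]
contact_force: [-1.2, -0.3, -2.0]
opening: 0.451
finger_force: 19.9
t29.30 pos [0.5182 0.3556 0.0664] tilt [ 0.  0. -1.] delta cm [0.03 0.1  0.27] spin 0.0 F [-1.2 -0.3 -2. ] open 0.451 grip 19.9 q7 -1.28
clock: 29.72
tool_pos: [0.5184, 0.3557, 0.0638]
eef_rot: [0.753, 0.658, 0.0, 0.0]
contact_force: [-0.4, -0.2, 2.2]
opening: 0.449
finger_force: 19.9
t29.72 pos [0.5184 0.3557 0.0638] tilt [ 0.001  0.    -1.   ] delta cm [0.02 0.09 0.01] spin 0.0 F [-0.4 -0.2  2.2] open 0.449 grip 19.9 q7 -1.28
```

```bash
python3 -m creep '[{"grip":0.48,"tx":0,"ty":0,"tz":0,"spin":0},{"grip":0.48,"tx":0,"ty":0,"tz":0,"spin":0},{"grip":0.48,"tx":0,"ty":0,"tz":0,"spin":0},{"grip":0.48,"tx":0,"ty":0,"tz":0,"spin":0},{"grip":0.48,"tx":0,"ty":0,"tz":-1,"spin":0},{"grip":0.48,"tx":0,"ty":0,"tz":-3,"spin":0},{"grip":0.48,"tx":0,"ty":0,"tz":-3,"spin":0},{"grip":0.48,"tx":0,"ty":0,"tz":-3,"spin":0}]'
python3 -m creep '[{"grip":0.48,"tx":0,"ty":0,"tz":-3,"spin":0},{"grip":0.48,"tx":0,"ty":0,"tz":-3,"spin":0},{"grip":0.48,"tx":-3,"ty":0,"tz":0,"spin":0},{"grip":0.48,"tx":-3,"ty":0,"tz":0,"spin":0},{"grip":0.48,"tx":-3,"ty":0,"tz":0,"spin":0},{"grip":0.48,"tx":-3,"ty":0,"tz":0,"spin":0},{"grip":0.48,"tx":-3,"ty":0,"tz":0,"spin":0},{"grip":0.48,"tx":-3,"ty":0,"tz":0,"spin":0}]'
python3 -m creep '[{"grip":0.48,"tx":-3,"ty":0,"tz":0,"spin":0},{"grip":0.48,"tx":-3,"ty":0,"tz":0,"spin":0},{"grip":0.48,"tx":-3,"ty":0,"tz":0,"spin":0},{"grip":0.48,"tx":-3,"ty":0,"tz":0,"spin":0},{"grip":0.48,"tx":-3,"ty":0,"tz":0,"spin":0},{"grip":0.48,"tx":-3,"ty":0,"tz":0,"spin":0},{"grip":0.48,"tx":-3,"ty":0,"tz":0,"spin":0},{"grip":0.48,"tx":-3,"ty":0,"tz":0,"spin":0}]'
python3 -m creep '[{"grip":0.48,"tx":0,"ty":0,"tz":0,"spin":0},{"grip":0.48,"tx":0,"ty":0,"tz":0,"spin":0},{"grip":0.48,"tx":0,"ty":0,"tz":0,"spin":0},{"grip":0.48,"tx":0,"ty":0,"tz":0,"spin":0}]'
python3 - <<'E'
from h import *
p,d=optics.snapshot('side');cv2.imwrite('pics/s5.png',cv2.resize(p[160:320,110:350,::-1],(720,480),interpolation=cv2.INTER_CUBIC))
p,d=optics.snapshot('top');C=cloud('top',d)
for z0,z1 in((.073,.09),(.1,.12)):
    m=((C[...,2]>z0)&(C[...,2]<z1));m[:240]=0;m[300:]=0;m[:,:160]=0;m[:,300:]=0
    k,l,st,_=cv2.connectedComponentsWithStats(m.astype('uint8'))
    for i in range(1,k):
        if st[i,4]>30:print(C[l==i].mean(0).round(4))
E
```

```text
clock: 30.38
tool_pos: [0.5179, 0.3553, 0.1649]
eef_rot: [0.753, 0.658, -0.0, -0.0]
contact_force: [0.4, 0.9, 0.3]
opening: 0.739
finger_force: 0.0
clock: 31.05
tool_pos: [0.4937, 0.1757, 0.2242]
eef_rot: [0.753, 0.658, 0.0, 0.0]
contact_force: [0.1, -1.0, 0.7]
opening: 0.738
finger_force: 0.0
clock: 31.72
tool_pos: [0.4616, -0.0621, 0.2241]
eef_rot: [0.753, 0.658, 0.0, 0.001]
contact_force: [-0.3, 0.0, 0.4]
opening: 0.737
finger_force: 0.0
clock: 32.05
tool_pos: [0.4623, -0.0592, 0.2239]
eef_rot: [0.752, 0.659, 0.001, 0.0]
contact_force: [-0.4, -0.7, -0.1]
opening: 0.739
finger_force: 0.0
[0.5191 0.3554 0.0796]
[0.5095 0.2871 0.08  ]
[0.5016 0.2199 0.1104]
[0.4927 0.1518 0.1101]
```

View pics/s5.png

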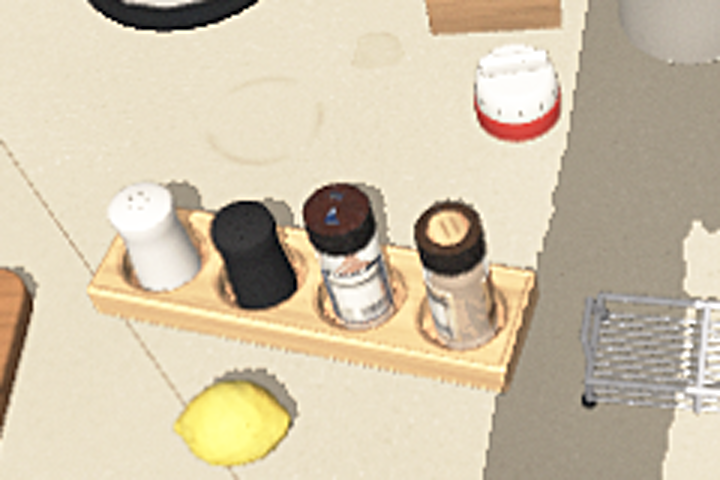

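All four stand upright and fully down, in order: salt (140,210), pepper (245,240), jar 2 (340,230) and jar 1 (450,245). Their top heights match those measured at the start.

```bash
python3 -c "
from plant import workorder
print(workorder.finish_job())"
```

```text
the job is handed in; nothing more can be done
None
```

All four seasonings stand upright and let go in the wooden rack, in their original order (from the hob: spice jar 1, spice jar 2, pepper pot, salt pot), and the job is handed in at about 32 s.

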